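Load two cells in the sloping cell tester

TASK

Load the sloping cell tester: lay the two loose black cells that lie on the bench in its two V cradles, one in each, cap end uphill and foot resting against the lower contact; set them down, don't drop them. Then lower the cover fully shut over them and turn the red-pinned latch all the way over the cover's edge. Leave the bottle, the tin and the circuit board where they are.

Things in the scene. Friction and masses are not known exactly. Their poses are not given: they have to be found in the camera images.
- tester: grey wedge-shaped cell tester fixed to the bench, 150 mm deep (x), 172 mm wide (y); its top face slopes at 30 degrees, low edge (22 mm high) toward the robot, high edge (109 mm) at the rear. Origin: centre of its underside; x points to the rear, y to its left, z up
- seat_left (a point): where the foot-end centre of a cell belongs in the left cradle: on the lower contact's face, on the cell's axis. x runs uphill along the 30 degree slope, y to the tester's left, z out of the sloping face. A seated cell covers x = 0 to 71 mm with its axis on y = z = 0. The contact is the face of a white block 30 mm wide at x < 0, its top at z = 12 mm; black deck at z = -26 mm
- seat_right (a point): the same for the right cradle, 70 mm to the right. Each cradle is two narrow, smooth white V saddles, 8 mm thick and 40 wide, centred at x = 10.6 and 60.6 mm: 42 mm are free between them for the fingers. V walls at 45 degrees, 32 mm apart at the rims (z = -2 mm). A cell let go in them slides down onto the contact by itself
- cover (a joint): the cover's hinge angle in rad: 0 shut, parallel to the deck; it starts at 1.75 to 1.95, nearly upright and overhanging the cradles, so that a vertical tool cannot get in under it. A stiff hinge: it stays where it is left and moves with 2 to 3 N at its edge
- cover_hinge (a point): middle of the cover's hinge line, at the upper end of the deck (axes as for seat_left; x = 104, y = -35, z = 20 mm in the frame of seat_left)
- cover_edge (a point): middle of the cover's free edge, on its outer face. The cover is an aluminium frame with clear window, 118 mm from hinge to free edge, 156 mm wide, 6 mm thick, its mid-plane through the hinge line; its own x axis points from the edge to the hinge, z out of the outer face. A red finger tab 44 mm wide stands 14 mm out past the edge on the right-hand side (centred at y = -40 mm)
- latch (a joint): angle of the turn-button latch in rad: 0 pointing to the tester's left, clear of the cover; 1.57 (its stop) pointing uphill over the shut cover's edge. Turned back toward the robot it is negative; it starts at -0.5 to 0. It turns clockwise as seen from above the deck, with under 2 N at the pin; turned over early it bars the cover
- latch_pivot (a point): the latch's turning axis (along the z of the sloping face), at the height of the steel bar, on the post at the middle of the deck's low end
- latch_pin (a point): grip point of the red pin on the latch's free end, 32 mm from the pivot; the pin is 9 mm across, stands along the z of the sloping face, its top 8 mm above this point and 19 mm of it clear above the bar
- cell_1: loose black cylindrical cell (supercapacitor), diameter 25.5 mm, length 71 mm, 0.09 kg, lying on its side on the bench left of the tester, in the open. Origin: centre of its foot end; its own z axis runs along the cell from the foot to the cap end. It starts with the cap end pointing away from the robot, within 35 degrees of straight ahead
- cell_2: second loose black cylindrical cell (supercapacitor), diameter 25.5 mm, length 71 mm, 0.09 kg, lying on its side on the bench left of the tester, in the open. Origin: centre of its foot end; its own z axis runs along the cell from the foot to the cap end. It starts with the cap end pointing away from the robot, within 35 degrees of straight ahead
- solvent_bottle: white squeeze bottle with blue cap, 60 mm across, 150 mm tall; loose bystander, leave it alone. Origin: centre of its underside
- screw_tin: grey round tin of screws, 66 mm across, 24 mm high; loose bystander, leave it alone. Origin: centre of its underside
- spare_board: small green circuit board, 52x84x13 mm; loose bystander, leave it alone. Origin: centre of its underside
Not all that is in view belongs to the job. Leave any orange or turquoise look-alike of the cell_1 alone. Leave any orange look-alike of the cell_2 alone.

How it is judged:
By the outcome, as a careful person would: the job done as asked, in the order asked, and still so for the second after the job is handed in, with the robot touching nothing.
It also fails if it takes over 72 s, if anything falls off the work surface, if the arm or the gripper's body presses on something with over 40 N, if the wrist force passes 120 N, or if a joint passes its speed limit or range.

ROBOT

A 6-joint arm with a two-finger parallel gripper is mounted at the origin on a cart in front of the work surface, level with it; the furniture and walls round the work are solid. World frame = base frame: x ahead of the robot, y to its left, z up, the work surface at z = 0. Lengths are in m, angles in rad, forces in N, time in s.
With the tool pointing down it reaches from about 0.425 to 0.95 m from the base axis. Payload 3.5 kg.
Tool frame: the origin (TCP) lies on the centre line of the jaws, within the pads' length; the fingertips stand 19 mm ahead of it and the grasp point (between the pads) is the TCP; z points along the fingers, y is the line along which they close (so a half turn about z gives the same grasp; the last joint's range is limited). The gripper opens to 85 mm and grips with 20 to 120 N. Pads are 22 mm wide; open, the fingers measure 114 mm over their backs; the gripper's body (76 mm by 85 mm) begins 54 mm behind the grasp point. The pads swing forward as they close: fully open they stand 13 mm farther back than shut.
Start: joints at [-1.283, 0.286, 1.577, -0, 1.279, -0.15], TCP at [0.286, -0.611, 0.25] pointing down, gripper open.
Joint ranges: [-2.77, 2.77], [-0.9, 2.22], [0.21, 2.48], [-1.53, 4.67], [0.24, 2.81], [-2.84, 2.84]. Speed limits (rad/s): [2.79, 2.79, 3.14, 3.14, 3.14, 3.14].

INTERFACE

Orientations are given as a unit quaternion [x, y, z, w].
In Python, from plant import ctrl, imaging gives the robot as it stands. The module is installed in compiled form; this text tells all that it offers.
- The arm moves only by the shell command python3 -m handwheel 'ROWS' [OPENING] [FORCE]. ROWS is JSON, one flat list of numbers, 6 for each row, row after row: the shift along the world's x, y, z in units of 150 mm (1.0 is 150 mm), then the turn, a rotation vector about the world's x, y, z in units of 90 degrees (1.0 is 90 degrees). In form: [tx, ty, tz, rx, ry, rz, tx, ty, tz, rx, ry, rz, ...]. A call has 1 to 5 rows; each row shifts and turns the commanded pose from where the row before left it; what a row does not reach is not made up. A row lasts 1/12 s, in which the tool goes at most 41.7 mm and 7.16 degrees, less where a joint would pass 70% of its speed; a pose out of reach is approached as far as the arm can. A call with a number of a shift or a turn outside -1 to 1 is refused whole. A call with a gripper value outside its range is refused whole. OPENING is the opening, from 0 (shut) to 1 (fully open), set as the call begins (- or left out, the last holds). The fingers move at their own pace and stop on an object; FORCE is the grip in N (left out, the last holds). Time passes only in rows, so rows that do not move let the fingers close. It gives the time, the measured TCP pose, the force, the opening and the grip force at its end, in the units of the state.
- ctrl.get_state(): the state, without advancing time (a new reading comes with each control period).
- imaging.read_camera(name): name is "side" or "top"; returns (picture, depth): 480x640x3 uint8, blue, green, red; 480x640 float32, m along the optical axis (not along the pixel's ray), 0 where there is no reading.
- imaging.get_calibration(name): a dict with "fovy" (degrees; the focal length in pixels is half the picture's height over the tangent of half this angle, whatever the lens; pixels are square), "cx", "cy" (the principal point, pixels), "distortion" ([k1, k2, p1, p2, k3] as OpenCV has them; the pictures are not rectified), "R" (3x3) and "t" (3): a world point X has camera coordinates R X + t. Camera axes: x right, y down, z forward; pixel columns grow to the right and rows downward; lengths in m; the calibration is good to about 2 mm. A picture is of the moment at which its call begins. get_calibration takes no time and is no camera call.
- ctrl.sign_off(): hands the job in; it is judged then, once.
The state is a dict: "time": time; "qpos": joint angles; "dq": joint speeds; "joint_efforts": joint torques, N m; "eef_pos": TCP position; "tcp_rot": TCP orientation; "contact_force": force on the tool from outside, world axes, zero at the start; "wrist_torque": the same for the moment, N m; "opening": opening from 0.0 (shut) to 1.0 (fully open); "finger_force": force on a finger pad.
Only numpy, scipy, OpenCV 4.12 (cv2) and the standard library are available. Lean on these libraries where they do the work, as an engineer would, in place of code of your own. Each camera call takes 0.05 s, during which the arm holds its last target. There are 200 camera calls.

## Working session

There is one attempt and no reset: what is moved stays moved. The work goes in short steps, Python scripts to look and compute and a shell command to move; the robot and the scene stay as the last step left them, time stands still between calls to the robot, and variables do not carry over. Pictures are saved under pics/ and viewed, at most 10 in all, crops included, and the job is handed in when it is done.

```bash
mkdir -p pics; cat > h.py <<'E'
import numpy as np, cv2
from plant import ctrl, imaging
def cal(n):
    c=imaging.get_calibration(n); f=240/np.tan(np.radians(c["fovy"])/2)
    K=np.array([[f,0,c["cx"]],[0,f,c["cy"]],[0,0,1]]); return K,np.array(c["distortion"],float),np.array(c["R"]),np.array(c["t"])
def ray(n,uv):
    K,d,R,t=cal(n); p=cv2.undistortPoints(np.array(uv,float).reshape(-1,1,2),K,d).reshape(-1,2)
    D=np.c_[p,np.ones(len(p))]@R; return -R.T@t,D
def plane(n,uv,z):
    o,D=ray(n,uv); return o+D*((z-o[2])/D[:,2])[:,None]
def dep(n,uv,D):
    o,r=ray(n,uv); return np.array([o+r[i]*D[int(round(v)),int(round(u))] for i,(u,v) in enumerate(uv)])
def proj(n,X):
    K,d,R,t=cal(n); return cv2.projectPoints(np.array(X,float).reshape(-1,3),cv2.Rodrigues(R)[0],t,K,d)[0].reshape(-1,2)
def snap(n,tag):
    im,D=imaging.read_camera(n); cv2.imwrite(f"pics/{tag}.png",im); np.save(f"pics/{tag}.npy",D); return im,D
E
python3 - <<'E'
from h import *
for n in("top","side"):
    snap(n,n+"0"); print(n,-cal(n)[2].T@cal(n)[3],cal(n)[2][2],cal(n)[0][0,0])
s=ctrl.get_state(); print(s)
E
```

```text
top [0.36256874 0.01748614 1.31869459] [ 0.10999741  0.00737196 -0.99390453] 456.5565568031941
side [0.05163171 0.69491871 0.65931852] [ 0.45080797 -0.70188233 -0.55148288] 438.0556608381498
{'time': 0.1, 'qpos': array([-1.28301323e+00,  2.87106508e-01,  1.57801302e+00, -1.14448840e-05,
        1.27863961e+00, -1.49969475e-01]), 'dq': array([-0.00161105, -0.00168085, -0.00445696,  0.00152288,  0.00032574,
       -0.0004819 ]), 'joint_efforts': array([ 4.99507569e-04, -4.07293725e+01, -2.93699759e+01, -1.44709834e-04,
        3.38512480e-03, -1.78061708e-05]), 'eef_pos': array([ 0.28601967, -0.61079337,  0.24907537]), 'tcp_rot': array([ 9.76141129e-01,  2.17134341e-01, -8.00486724e-05, -1.08029145e-03]), 'contact_force': array([ 0.17330442, -0.31905618, -0.41762806]), 'wrist_torque': array([0.05986724, 0.00922438, 0.0005604 ]), 'finger_force': 0.0, 'opening': 0.9989609117425928}
```

View pics/top0.png

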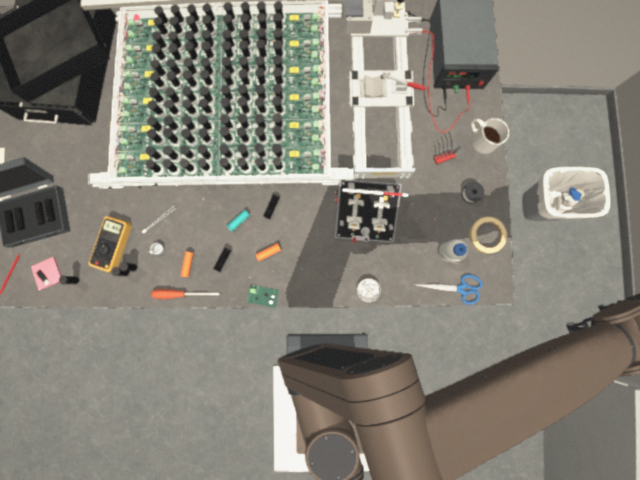

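View pics/side0.png

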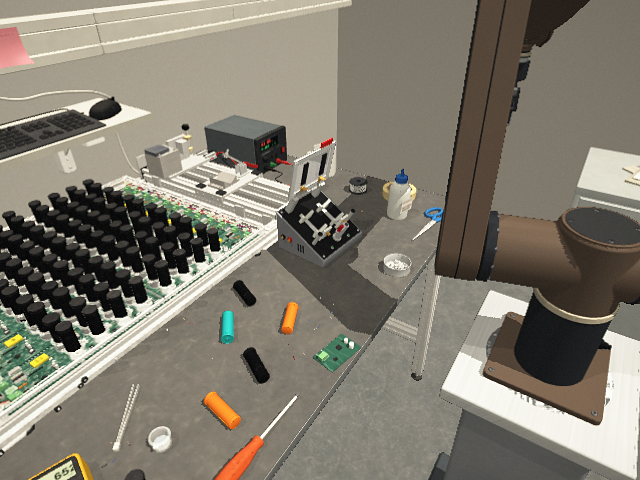

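In the top view, the black cylinders at (271,207) and (222,259) are the only black ones lying loose on the bench left of the tester. The turquoise one at (238,220) and the orange ones at (187,264) and (268,251) are look-alikes to leave alone. The tester is at about (368,212), with its cover upright at rows 185–195. I'll confirm this in an enlarged crop.

```bash
python3 - <<'E'
from h import *
im=cv2.imread("pics/top0.png");cv2.imwrite("pics/topc.png",cv2.resize(im[170:300,210:410],None,fx=4,fy=4,interpolation=cv2.INTER_CUBIC))
im=cv2.imread("pics/side0.png");cv2.imwrite("pics/sidec.png",cv2.resize(im[130:280,265:375],None,fx=4,fy=4,interpolation=cv2.INTER_CUBIC))
im=cv2.imread("pics/top0.png");g=im.max(2)
D=np.load("pics/top0.npy")
for c in[(271,207),(222,259)]:
    m=np.zeros_like(g);x,y=c;m[y-22:y+22,x-20:x+20]=(g<48)[y-22:y+22,x-20:x+20]
    n,l,st,ce=cv2.connectedComponentsWithStats(m.astype(np.uint8));k=1+st[1:,4].argmax()
    v,u=np.nonzero(l==k);print(c,st[k],ce[k]); P=plane("top",np.c_[u,v],0.014)
    r=cv2.minAreaRect((P[:,:2]*1000).astype(np.float32));print(r, D[y,x])
E
```

```text
(271, 207) [265 196  13  22 123] [271.10569106 206.33333333]
((605.7822875976562, 164.37478637695312), (16.27483367919922, 64.55976104736328), 65.80667114257812) 1.3158151
(222, 259) [215 249  15  22 122] [221.7295082  259.47540984]
((452.7977294921875, 306.68890380859375), (15.72260570526123, 61.568477630615234), 63.624725341796875) 1.2990743
```

View pics/topc.png

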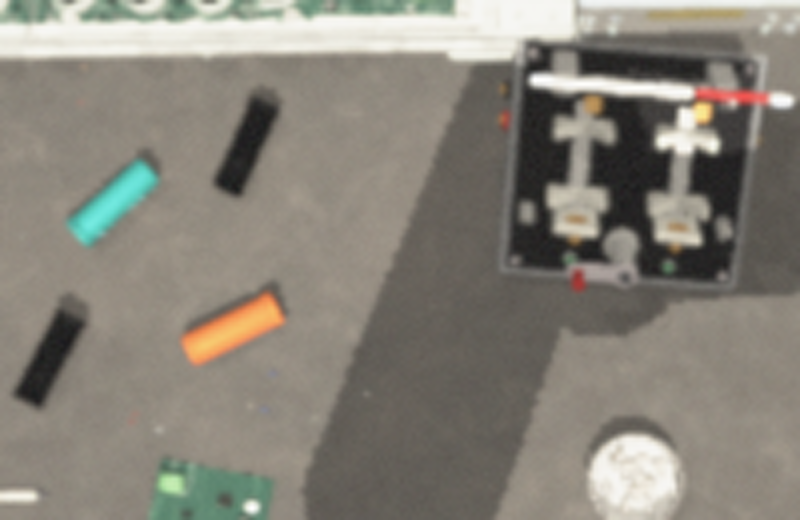

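View pics/sidec.png

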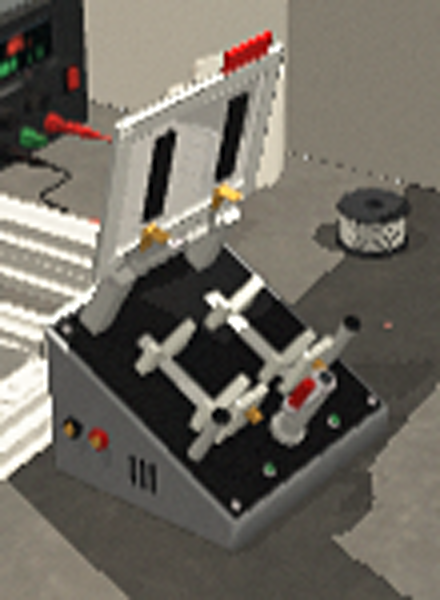

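The crops confirm it: the two black cells run from (228,190) to (268,92) and from (25,400) to (75,300) in the enlarged crop, with the dark cap at the upper end. The tester's rim corners are at about (502,271), (735,287), (766,57) and (524,41), and the latch pin is at (578,280) with its pivot at (626,277). Next I'll compute the tester pose.

```bash
cat > pose.py <<'E'
from h import *
from scipy.optimize import least_squares
T=lambda p:[((x+.5)/4-.5+210,(y+.5)/4-.5+170) for x,y in p]
S=lambda p:[((x+.5)/4-.5+265,(y+.5)/4-.5+130) for x,y in p]
t=np.array(T([(502,271),(735,287),(766,57),(524,41)]));s=np.array(S([(234,519),(386,404),(48,323)]))
M=np.array([[-.075,.086,.022],[-.075,-.086,.022],[.075,-.086,.109],[.075,.086,.109]])
def Rz(a):c,s=np.cos(a),np.sin(a);return np.array([[c,-s,0],[s,c,0],[0,0,1]])
def W(p,X):return X@Rz(p[2]).T+[p[0],p[1],0]
f=lambda p:np.r_[(proj("top",W(p,M))-t).ravel(),(proj("side",W(p,M[[0,1,3]]))-s).ravel()]
r=least_squares(f,[.57,-.08,0]);
if __name__=="__main__":
    print(r.x,np.degrees(r.x[2]),r.fun.round(1))
    c,sn=np.cos(np.pi/6),.5
    A=np.array([[c,0,-sn],[0,1,0],[sn,0,c]]) # cols: slope axes
    o=np.array([-.075,0,.022])  # low edge on slope: u=0
    def slope(cam,uv,w): # intersect with plane at height w above sloped face -> (u,v) mm
        O,D=ray(cam,uv); B=Rz(r.x[2])@A; O2=(O-[r.x[0],r.x[1],0]-Rz(r.x[2])@o)@B; D2=D@B
        return ((O2+D2*((w-O2[2])/D2[:,2])[:,None])*1000).round(1)
    print("saddles rim L low, L up, R low, R up", slope("top",T([(577,192),(585,130),(680,206),(687,138)]),.024))
    print("blocks top L,R",slope("top",T([(577,222),(680,235)]),.038))
    print("pivot,pin top",slope("top",T([(626,277),(578,281)]),.026),slope("top",T([(578,275)]),.04))
    print("pin side",slope("side",S([(300,392)]),.035),"post",slope("side",S([(290,425)]),.026))
    print("saddle side L up rim ends",slope("side",S([(145,345),(190,325),(200,455),(240,385)]),.024))
    for cam in("top","side"):
        D=np.load(f"pics/{cam}0.npy"); X=W(r.x,np.array([[o+A@[u,v,0] for u in np.linspace(.02,.16,30)] for v in (-.075,.075,0)]).reshape(-1,3))
        P=dep(cam,proj(cam,X),D); Q=(P-[r.x[0],r.x[1],0])@Rz(r.x[2])-o; print(cam,"depth heights",np.median((Q@A)[:,2]), np.percentile((Q@A)[:,2],[20,80]))
E
python3 pose.py
```

```text
[ 0.57901289 -0.11141911 -0.08473532] -4.854975928510146 [-0.2  0.1  1.5  0.4  1.8 -0.4 -1.  -1.   0.1  2.   1.1 -0.  -1.5  1. ]
saddles rim L low, L up, R low, R up [[ 73.5  39.   24. ]
 [118.6  37.6  24. ]
 [ 68.8 -32.5  24. ]
 [118.2 -31.7  24. ]]
blocks top L,R [[ 57.   37.9  38. ]
 [ 52.9 -33.1  38. ]]
pivot,pin top [[13.7 -0.7 26. ]
 [ 8.  32.4 26. ]] [[18.6 33.8 40. ]]
pin side [[35.7  0.5 35. ]] post [[24.5 18.1 26. ]]
saddle side L up rim ends [[120.   56.1  24. ]
 [115.   17.   24. ]
 [ 43.2  86.3  24. ]
 [ 64.4  22.6  24. ]]
top depth heights 0.002312828226052908 [-0.00032     0.00562962]
side depth heights 0.0032567466615351943 [0.00138761 0.00848971]
```

```bash
cat > rect.py <<'E'
from pose import *
A=np.array([[np.cos(np.pi/6),0,-.5],[0,1,0],[.5,0,np.cos(np.pi/6)]]);o=np.array([-.075,0,.022])
def rect(img,cam,w,k=2.2):
    v,u=np.meshgrid(np.arange(90,-90,-1/k),np.arange(180,0,-1/k))
    X=W(r.x,np.stack([u,v,u*0+w],-1).reshape(-1,3)/1000@A.T+o)
    p=proj(cam,X).reshape(*u.shape,2).astype(np.float32); q=cv2.remap(img,p[...,0],p[...,1],cv2.INTER_CUBIC)
    for g in range(20,180,20): cv2.putText(q,str(g),(0,int((180-g)*k)),0,.3,(0,255,255)); cv2.line(q,(18,int((180-g)*k)),(24,int((180-g)*k)),(0,255,255))
    for g in range(-80,81,20): cv2.putText(q,str(g),(int((90-g)*k)-6,390),0,.3,(0,255,255)); cv2.line(q,(int((90-g)*k),376),(int((90-g)*k),381),(0,255,255))
    return q
if __name__=="__main__":
    cv2.imwrite("pics/rect.png",np.hstack([rect(cv2.imread(f"pics/{c}0.png"),c,24) for c in("top","side")]))
E
python3 rect.py
```

```text
(no output)
```

View pics/rect.png

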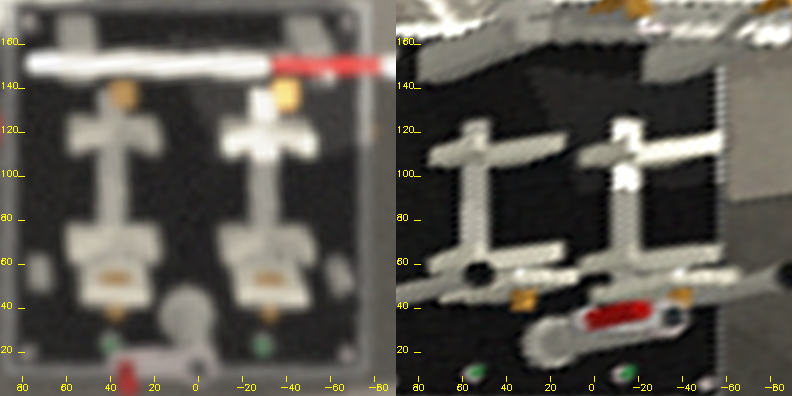

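The rectified view shows both cradles. The saddle pairs are centred at v≈+38 and v≈-32 mm, so the midline is at about +2.5. The saddle centres lie at u≈65 and u≈113.5, which puts the seat origin at u≈54. I'll refine the heights from depth and cross-check the cells in the side view.

```bash
cat > seat.py <<'E'
from rect import *
from scipy.spatial.transform import Rotation as Ro
U0,V0,W0=.0545,.0025,.029
def world(side,x,y,z): # seat frame metres -> world
    return W(r.x,(A@np.array([U0+x,V0+(.035 if side=="L" else -.035)+y,W0+z])+o)[None])[0]
B=Rz(r.x[2])@A
E
python3 - <<'E'
from seat import *
for cam in("top","side"):
    D=np.load(f"pics/{cam}0.npy"); v,u=np.mgrid[150:300,255:420]; uv=np.c_[u.ravel(),v.ravel()]
    Q=((dep(cam,uv,D)-[r.x[0],r.x[1],0])@Rz(r.x[2])-o)@A
    im=cv2.imread(f"pics/{cam}0.png")[uv[:,1],uv[:,0]].astype(int)
    ok=(Q[:,0]>.01)&(Q[:,0]<.15)&(abs(Q[:,1])<.08)&(abs(Q[:,2])<.008)&(im.max(1)<60)
    P=Q[ok]; c=np.linalg.lstsq(np.c_[P[:,:2]-[.08,0],np.ones(len(P))],P[:,2],rcond=None)[0]; print(cam,len(P),"deck plane du,dv,w",c.round(4))
    k=(Q[:,2]>.015)&(Q[:,2]<.06)&(Q[:,0]>.0)&(Q[:,0]<.14)&(abs(Q[:,1])<.08)
    for a,b in((.0,.03),(.03,.055),(.055,.08),(.1,.13)):
        for n,s in(("L",Q[:,1]>.015),("R",Q[:,1]<-.015),("M",abs(Q[:,1])<.015)):
            z=Q[k&s&(Q[:,0]>a)&(Q[:,0]<b)]
            if len(z)>5: print(cam,a,n,len(z),(np.percentile(z,[5,95],axis=0)*1000).round(1).tolist())
im=cv2.imread("pics/side0.png");g=im.max(2)
for x,y in((244,293),(256,365)):
    m=np.zeros_like(g);m[y-22:y+22,x-20:x+20]=(g<48)[y-22:y+22,x-20:x+20]
    n,l,st,ce=cv2.connectedComponentsWithStats(m.astype(np.uint8));k=1+st[1:,4].argmax()
    vv,uu=np.nonzero(l==k); P=plane("side",np.c_[uu,vv],.013); print(st[k],cv2.minAreaRect((P[:,:2]*1000).astype(np.float32)))
for s in"LR":print(s,world(s,0,0,0),world(s,.0355,0,0))
E
```

```text
top 1056 deck plane du,dv,w [0.0025 0.0022 0.002 ]
top 0.0 L 12 [[23.6, 16.1, 55.1], [29.4, 42.2, 59.8]]
top 0.0 M 11 [[20.7, -1.8, 56.5], [29.9, 13.7, 59.7]]
top 0.03 L 79 [[32.0, 22.2, 17.3], [54.8, 75.3, 57.5]]
top 0.03 R 76 [[43.5, -67.1, 17.6], [54.8, -18.9, 46.2]]
top 0.03 M 44 [[30.8, -2.4, 16.4], [36.7, 11.5, 59.9]]
top 0.055 L 70 [[55.3, 21.4, 15.6], [70.5, 73.2, 42.8]]
top 0.055 R 49 [[55.2, -65.6, 16.4], [70.0, -17.6, 38.5]]
top 0.055 M 8 [[62.8, -14.6, 16.4], [70.2, -11.6, 28.9]]
top 0.1 L 37 [[111.8, 20.7, 15.8], [120.8, 56.2, 26.7]]
top 0.1 R 34 [[111.6, -49.7, 16.0], [119.7, -17.1, 26.9]]
top 0.1 M 7 [[113.3, -14.4, 23.8], [120.2, -11.5, 28.5]]
side 1513 deck plane du,dv,w [-0.001  -0.0012  0.0023]
side 0.0 L 15 [[21.3, 21.4, 55.0], [29.3, 41.5, 59.4]]
side 0.0 M 43 [[19.8, -1.1, 19.2], [27.4, 12.4, 59.6]]
side 0.03 L 111 [[39.4, 28.6, 18.8], [53.5, 76.6, 46.1]]
side 0.03 R 91 [[44.8, -68.6, 19.9], [52.9, -17.8, 46.0]]
side 0.03 M 6 [[31.6, -4.9, 16.0], [35.2, 10.5, 59.7]]
side 0.055 L 40 [[60.4, 18.5, 16.1], [67.4, 57.1, 26.9]]
side 0.055 R 27 [[59.8, -50.6, 15.8], [67.1, -16.7, 26.5]]
side 0.055 M 10 [[61.2, -14.7, 16.5], [67.7, -11.5, 25.7]]
side 0.1 L 45 [[110.4, 17.3, 15.8], [117.8, 57.7, 26.7]]
side 0.1 R 29 [[109.8, -51.3, 16.0], [117.6, -16.2, 26.1]]
side 0.1 M 11 [[110.0, -14.2, 16.9], [117.5, -9.9, 26.6]]
[233 280  23  26 288] ((606.090576171875, 162.90737915039062), (25.234622955322266, 92.54718780517578), 66.5327377319336)
[243 348  27  35 479] ((453.43359375, 304.948974609375), (25.264074325561523, 88.28364562988281), 62.036170959472656)
L [ 0.54003682 -0.07047351  0.07436474] [ 0.57067041 -0.07307548  0.09211474]
R [ 0.53411244 -0.14022235  0.07436474] [ 0.56474604 -0.14282433  0.09211474]
```

```bash
sed -i 's/^U0.*/U0,V0,W0=.0537,.003,.0287/' seat.py
python3 -m handwheel '[0.1,0.22,0.12,0,0,0, 0.1,0.22,0.12,0,0,0, 0.1,0.22,0.12,0,0,0, 0.1,0.22,0.12,0,0,0, 0.1,0.22,0.12,0,0,0]' 1 60
python3 -m handwheel '[0.08,0.25,0.07,0,0,0, 0.08,0.25,0.07,0,0,0, 0.08,0.25,0.07,0,0,0, 0.08,0.25,0.07,0,0,0, 0.08,0.25,0.07,0,0,0]'
python3 -m handwheel '[0.08,0.26,0,0,0,-0.078, 0.08,0.26,0,0,0,-0.078, 0.08,0.26,0,0,0,-0.078, 0.08,0.26,0,0,0,-0.078, 0.08,0.26,0,0,0,-0.078]'
python3 -m handwheel '[0.13,0.23,0,0,0,-0.078, 0.13,0.23,0,0,0,-0.078, 0.13,0.23,0,0,0,0, 0.13,0.23,0,0,0,0, 0.13,0.23,0,0,0,0]'
python3 -m handwheel '[0,0,0,0,0,0]'
```

```text
time: 0.52
eef_pos: [0.3614, -0.4445, 0.3403]
tcp_rot: [0.976, 0.217, -0.0, -0.001]
contact_force: [0.4, 0.6, 0.3]
opening: 0.998
finger_force: 0.0
time: 0.93
eef_pos: [0.4211, -0.2568, 0.3928]
tcp_rot: [0.976, 0.217, -0.0, -0.0]
contact_force: [0.3, 0.7, -0.1]
opening: 1.004
finger_force: 0.0
time: 1.35
eef_pos: [0.4755, -0.083, 0.3925]
tcp_rot: [0.998, -0.057, -0.0, -0.0]
contact_force: [0.6, -0.3, 1.6]
opening: 1.001
finger_force: 0.0
time: 1.77
eef_pos: [0.5699, 0.0828, 0.3924]
tcp_rot: [0.986, -0.165, -0.0, 0.0]
contact_force: [-0.4, -1.0, 0.2]
opening: 1.002
finger_force: 0.0
time: 1.85
eef_pos: [0.571, 0.0862, 0.3911]
tcp_rot: [0.987, -0.162, -0.001, -0.001]
contact_force: [-1.1, -0.9, -0.4]
opening: 0.996
finger_force: 0.0
```

```bash
python3 -m handwheel '[0.05,0.1,-0.25,0,0,-0.06, 0.05,0.1,-0.25,0,0,0, 0.05,0.1,-0.25,0,0,0, 0.05,0.1,-0.25,0,0,0, 0.05,0.1,-0.25,0,0,0]' 0.6
python3 -m handwheel '[0,0,-0.2,0,0,0, 0,0,-0.2,0,0,0, 0,0,-0.2,0,0,0, 0,0,-0.15,0,0,0, 0,0,0,0,0,0]'
python3 - <<'E'
from h import *
snap("side","side1"); print(ctrl.get_state()["eef_pos"])
im=cv2.imread("pics/side1.png");cv2.imwrite("pics/s1c.png",cv2.resize(im[180:400,140:400],None,fx=3,fy=3))
E
```

```text
time: 2.27
eef_pos: [0.6068, 0.1564, 0.2032]
tcp_rot: [0.977, -0.211, -0.0, 0.0]
contact_force: [0.2, -0.1, -0.1]
opening: 0.6
finger_force: 0.0
time: 2.68
eef_pos: [0.6024, 0.1552, 0.0859]
tcp_rot: [0.977, -0.211, -0.006, 0.002]
contact_force: [-1.1, 0.6, -0.4]
opening: 0.598
finger_force: 0.0
[0.60434477 0.15545714 0.08916069]
```

View pics/s1c.png

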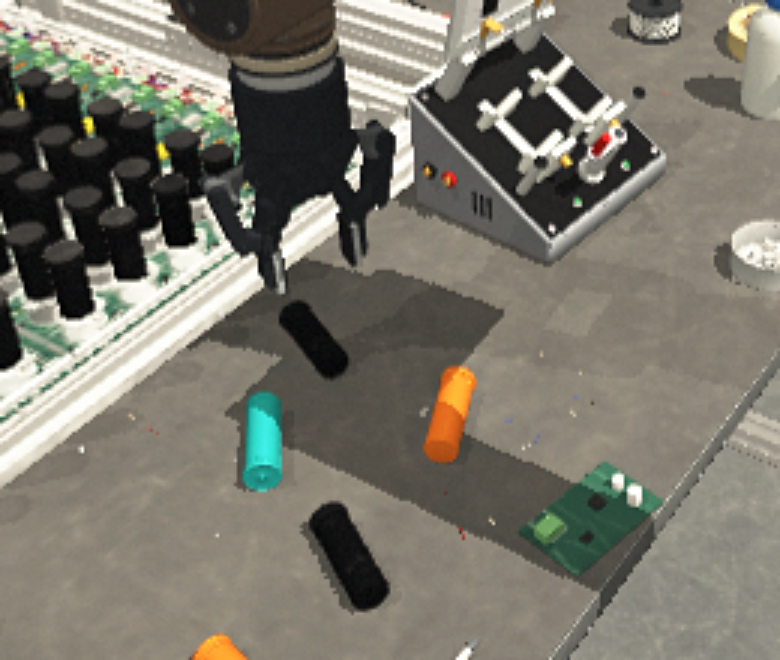

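The crop shows the gripper above cell 1 (cell at crop (313,340)), with the tips on either side of it and the cap end uphill to the left. I'll descend and grip.

```bash
python3 -m handwheel '[0.007,0.012,-0.11,0,0,0, 0.007,0.012,-0.11,0,0,0, 0.007,0.012,-0.11,0,0,0, 0.007,0.012,-0.1,0,0,0, 0,0,0,0,0,0]'
python3 -m handwheel '[0,0,0,0,0,0,0,0,0,0,0,0,0,0,0,0,0,0,0,0,0,0,0,0]' 0.15 50
python3 -m handwheel '[0,0,0,0,0,0,0,0,0,0,0,0,0,0,0,0,0,0,0,0,0,0,0,0]'
```

```text
time: 3.15
eef_pos: [0.6106, 0.163, 0.0275]
tcp_rot: [0.977, -0.211, -0.001, 0.0]
contact_force: [-1.5, 0.1, -0.7]
opening: 0.602
finger_force: 0.0
time: 3.48
eef_pos: [0.613, 0.1631, 0.031]
tcp_rot: [0.977, -0.211, 0.002, -0.0]
contact_force: [-1.0, -0.2, 5.5]
opening: 0.268
finger_force: 49.2
time: 3.82
eef_pos: [0.613, 0.1631, 0.031]
tcp_rot: [0.977, -0.211, 0.002, -0.0]
contact_force: [-1.6, -0.4, 6.3]
opening: 0.275
finger_force: 49.3
```

```bash
python3 -m handwheel '[0,0,0,0,0,0,0,0,0,0,0,0,0,0,0,0,0,0]' 0.6
python3 -m handwheel '[-0.02,0,-0.03,0,0,0,0,0,0,0,0,0,0,0,0,0,0,0]'
python3 -m handwheel '[0,0,0,0,0,0,0,0,0,0,0,0,0,0,0,0,0,0,0,0,0,0,0,0]' 0.15 50
```

```text
time: 4.07
eef_pos: [0.6111, 0.1631, 0.0283]
tcp_rot: [0.977, -0.211, -0.0, -0.0]
contact_force: [0.7, -0.2, -0.5]
opening: 0.6
finger_force: 0.0
time: 4.32
eef_pos: [0.6074, 0.1631, 0.0229]
tcp_rot: [0.977, -0.211, -0.001, 0.0]
contact_force: [0.6, -0.8, 0.5]
opening: 0.596
finger_force: 0.0
time: 4.65
eef_pos: [0.6086, 0.1631, 0.0241]
tcp_rot: [0.977, -0.211, 0.0, -0.0]
contact_force: [-0.2, 0.6, 0.7]
opening: 0.273
finger_force: 49.1
```

```bash
python3 -m handwheel '[0,0,0.1,0,0,0, 0,0,0.25,0,0,0, 0,0,0.25,0,0,0, 0,0,0.25,0,0,0, 0,0,0.25,0,0,0.072]'
python3 -m handwheel '[-0.05,-0.15,0,0,0,0.072, -0.05,-0.15,0,0,0,0.072, -0.05,-0.15,0,-0.006,-0.066,0, -0.05,-0.15,0,-0.006,-0.066,0, -0.05,-0.15,0,-0.006,-0.066,0]'
python3 -m handwheel '[0,0,0,-0.006,-0.066,0, 0,0,0,-0.006,-0.066,0, 0,0,0,0,0,0, 0,0,0,0,0,0]'
cat > err.py <<'E'
from seat import *
import sys
def err(side,x,y,z,tilt=30):
    s=ctrl.get_state(); d=(world(side,x,y,z)-s["eef_pos"])/.15
    a=np.radians(tilt);T=np.c_[np.array([np.cos(a),0,np.sin(a)]),[0,-1,0],[np.sin(a),0,-np.cos(a)]]
    T=Rz(r.x[2])@T; Rc=Ro.from_quat(s["tcp_rot"]).as_matrix()
    rv=Ro.from_matrix(T@Rc.T).as_rotvec()/(np.pi/2)
    print("dpos units",d.round(3),"turn",rv.round(3),"seatpos mm",((s["eef_pos"]-world(side,0,0,0))@B*1000).round(1),"q6",s["qpos"].round(2),"F",s["contact_force"].round(1))
if __name__=="__main__": err(sys.argv[1],*[float(v)/1000 for v in sys.argv[2:5]],*[float(v) for v in sys.argv[5:]])
E
python3 err.py R 36 0 80; python3 -c "
from seat import *
n=B[:,2];print('normal units/10mm',n*.01/.15,'uphill',B[:,0]*.01/.15,'left',B[:,1]*.01/.15)"
```

```text
time: 5.07
eef_pos: [0.6078, 0.163, 0.1913]
tcp_rot: [0.988, -0.155, -0.0, 0.0]
contact_force: [0.8, -0.3, -1.2]
opening: 0.277
finger_force: 49.2
time: 5.48
eef_pos: [0.5707, 0.0496, 0.1903]
tcp_rot: [0.986, -0.042, 0.158, 0.008]
contact_force: [1.1, -0.9, 0.1]
opening: 0.273
finger_force: 49.2
time: 5.82
eef_pos: [0.5695, 0.0507, 0.1887]
tcp_rot: [0.966, -0.042, 0.255, 0.012]
contact_force: [-0.0, -0.1, 0.1]
opening: 0.276
finger_force: 49.3
dpos units [-0.298 -1.264 -0.185] turn [ 0.001 -0.004  0.001] seatpos mm [ 74.5 192.7  89.8] q6 [-0.09 -0.1   2.17 -0.    0.55  1.57] F [-0.  -0.1  0.1]
normal units/10mm [-0.03321374  0.00282113  0.05773503] uphill [ 0.05752788 -0.00488634  0.03333333] left [0.00564226 0.06642747 0.        ]
```

```bash
python3 -m handwheel '[-0.15,-0.1,0,0,0,0, -0.15,-0.16,0,0,0,0, 0,-0.25,0,0,0,0, 0,-0.25,0,0,0,0, 0,-0.25,-0.08,0,0,0]'
python3 -m handwheel '[0,-0.25,-0.1,0,0,0, 0,0,0,0,0,0, 0,0,0,0,0,0]'
python3 err.py R 36 0 80
python3 - <<'E'
from h import *
for n in("top","side"): snap(n,n+"2")
E
```

```text
time: 6.23
eef_pos: [0.5286, -0.1031, 0.1819]
tcp_rot: [0.965, -0.04, 0.26, 0.013]
contact_force: [1.0, 1.2, -0.8]
opening: 0.278
finger_force: 49.4
time: 6.48
eef_pos: [0.5265, -0.1408, 0.1623]
tcp_rot: [0.966, -0.043, 0.256, 0.012]
contact_force: [-0.1, 0.5, -1.5]
opening: 0.277
finger_force: 49.5
dpos units [-0.011  0.012 -0.009] turn [ 0.    -0.003  0.003] seatpos mm [38.3 -1.7 80.2] q6 [-0.54 -0.13  2.25  0.4   0.58  0.83] F [-0.1  0.5 -1.5]
```

```bash
python3 -m handwheel '[0.063,0,-0.115,0,0,0, 0.063,-0.001,-0.115,0,0,0, 0.063,-0.002,-0.115,0,0,0, 0,0,0,0,0,0, 0,0,0,0,0,0]'
python3 err.py R 36 0 20
python3 - <<'E'
from h import *
a,_=snap("top","top3");b,_=snap("side","side3")
f=lambda im,x,y:cv2.resize(im[y:y+130,x:x+100],None,fx=4,fy=4,interpolation=cv2.INTER_CUBIC)
cv2.imwrite("pics/c3.png",np.hstack([f(a,320,150),f(b,275,150)]))
E
```

```text
time: 7.0
eef_pos: [0.5568, -0.1378, 0.1119]
tcp_rot: [0.965, -0.04, 0.259, 0.012]
contact_force: [3.7, -0.4, -0.7]
opening: 0.274
finger_force: 49.5
dpos units [-0.014 -0.025 -0.019] turn [ 0.002  0.    -0.   ] seatpos mm [39.   3.9 21.6] q6 [-0.5   0.03  2.21  0.47  0.46  0.77] F [ 3.7 -0.4 -0.7]
```

View pics/c3.png

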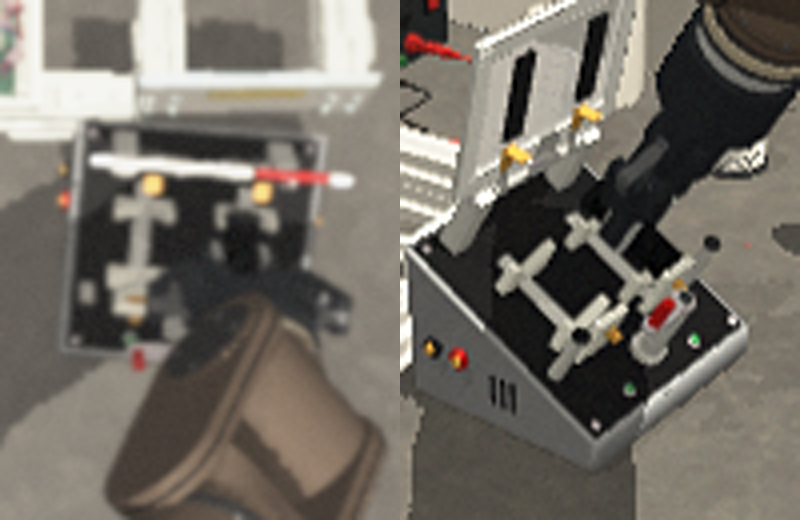

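The crop shows the cell held parallel to the deck, just above the right cradle, with its foot near the contact block. A force of about 4 N uphill suggests the foot is grazing the block. I'll shift uphill a little, centre it and lower it gently.

```bash
python3 -m handwheel '[0.017,-0.028,0.01,0,0,0, 0,0,0,0,0,0, 0,0,0,0,0,0]'
python3 err.py R 36 0 11
python3 -m handwheel '[0.02,-0.002,-0.035,0,0,0, 0,0,0,0,0,0, 0,0,0,0,0,0]'
python3 err.py R 36 0 11
```

```text
time: 7.35
eef_pos: [0.5565, -0.1427, 0.1119]
tcp_rot: [0.965, -0.041, 0.257, 0.012]
contact_force: [2.4, 0.5, -0.3]
opening: 0.277
finger_force: 49.6
dpos units [ 0.018  0.006 -0.071] turn [ 0.001 -0.002  0.001] seatpos mm [39.1 -1.1 21.5] q6 [-0.51  0.03  2.21  0.47  0.46  0.77] F [ 2.4  0.5 -0.3]
time: 7.6
eef_pos: [0.5597, -0.1434, 0.1062]
tcp_rot: [0.965, -0.042, 0.257, 0.012]
contact_force: [2.1, 0.2, -0.5]
opening: 0.277
finger_force: 49.7
dpos units [-0.004  0.011 -0.033] turn [ 0.001 -0.002  0.002] seatpos mm [39.  -1.5 14.9] q6 [-0.51  0.05  2.2   0.48  0.45  0.76] F [ 2.1  0.2 -0.5]
```

```bash
python3 -m handwheel '[0.014,0.005,-0.014,0,0,0, 0,0,0,0,0,0, 0,0,0,0,0,0]'
python3 err.py R 36 0 11
python3 -m handwheel '[0.007,0.003,-0.012,0,0,0, 0,0,0,0,0,0, 0,0,0,0,0,0]'
python3 err.py R 36 0 11
```

```text
time: 7.85
eef_pos: [0.5614, -0.1424, 0.1036]
tcp_rot: [0.966, -0.042, 0.256, 0.012]
contact_force: [-0.8, 0.2, -0.4]
opening: 0.278
finger_force: 49.7
dpos units [-0.015  0.004 -0.016] turn [ 0.001 -0.003  0.001] seatpos mm [39.1 -0.4 12. ] q6 [-0.51  0.06  2.2   0.48  0.45  0.76] F [-0.8  0.2 -0.4]
time: 8.1
eef_pos: [0.5629, -0.1434, 0.1029]
tcp_rot: [0.965, -0.042, 0.258, 0.013]
contact_force: [-3.6, -3.7, 1.9]
opening: 0.277
finger_force: 50.1
dpos units [-0.024  0.01  -0.011] turn [ 0.003 -0.002  0.002] seatpos mm [40.1 -1.2 10.6] q6 [-0.5   0.06  2.2   0.48  0.44  0.76] F [-3.6 -3.7  1.9]
```

```bash
python3 -m handwheel '[0.003,-0.01,-0.006,0,0,0, 0,0,0,0,0,0, 0,0,0,0,0,0]'
python3 err.py R 36 0 11
python3 -m handwheel '[0,0,0,0,0,0, 0,0,0,0,0,0, 0,0,0,0,0,0,0,0,0,0,0,0]' 0.5
python3 err.py R 36 0 11
```

```text
time: 8.35
eef_pos: [0.563, -0.1435, 0.1028]
tcp_rot: [0.965, -0.041, 0.257, 0.012]
contact_force: [-12.7, 1.3, 12.7]
opening: 0.277
finger_force: 51.8
dpos units [-0.025  0.011 -0.011] turn [ 0.001 -0.002  0.001] seatpos mm [40.2 -1.4 10.4] q6 [-0.51  0.06  2.2   0.49  0.45  0.76] F [-12.7   1.3  12.7]
time: 8.68
eef_pos: [0.5632, -0.1436, 0.1014]
tcp_rot: [0.965, -0.042, 0.257, 0.012]
contact_force: [0.5, 0.6, -0.2]
opening: 0.503
finger_force: 0.0
dpos units [-0.027  0.012 -0.001] turn [ 0.001 -0.002  0.001] seatpos mm [39.7 -1.4  9. ] q6 [-0.51  0.07  2.2   0.49  0.44  0.75] F [ 0.5  0.6 -0.2]
```

```bash
sed -i 's/^U0.*/U0,V0,W0=.0537,.0017,.0277/' seat.py
python3 -m handwheel '[-0.13,0.011,0.23,0,0,0, -0.13,0.011,0.23,0,0,0, -0.13,0.011,0.23,0,0,0, 0,0.1,0.2,0,0,0, 0,0.2,0,0,0,0]'
python3 -m handwheel '[-0.02,0.26,0,0.006,0.066,0, -0.02,0.26,0,0.006,0.066,0, -0.02,0.26,0,0.006,0.066,0, -0.02,0.26,0,0.006,0.066,0, -0.02,0.26,0,0.006,0.066,0]' 0.6
python3 -m handwheel '[-0.02,0.26,0,0,0,-0.061, -0.02,0.26,0,0,0,-0.061, -0.02,0.26,0,0,0,-0.061, 0,0.2,0,0,0,-0.061, 0,0.1,0,0,0,0]'
python3 -m handwheel '[0,0,0,0,0,0,0,0,0,0,0,0]'
python3 - <<'E'
from h import *
im,D=snap("side","side4"); s=ctrl.get_state(); print(s["qpos"].round(2))
g=im.max(2);x,y=(256,365)
m=np.zeros_like(g);m[y-25:y+25,x-25:x+25]=(g<48)[y-25:y+25,x-25:x+25]
n,l,st,ce=cv2.connectedComponentsWithStats(m.astype(np.uint8));k=1+st[1:,4].argmax()
vv,uu=np.nonzero(l==k);P=dep("side",np.c_[uu,vv],D);P=P[(P[:,2]>.006)&(P[:,2]<.03)];print(len(P),cv2.minAreaRect((P[:,:2]*1000).astype(np.float32)),np.percentile(P[:,2],[50,97]))
print(np.abs(im.astype(int)-cv2.imread("pics/side0.png"))[330:400,225:290].mean())
im,D=snap("top","top4")
E
```

```text
time: 9.1
eef_pos: [0.5077, -0.097, 0.244]
tcp_rot: [0.963, -0.043, 0.264, 0.016]
contact_force: [1.3, -1.4, 0.5]
opening: 0.498
finger_force: 0.0
time: 9.52
eef_pos: [0.4897, 0.1025, 0.2359]
tcp_rot: [0.999, -0.043, -0.0, 0.0]
contact_force: [0.6, 0.1, -0.2]
opening: 0.597
finger_force: 0.0
time: 9.93
eef_pos: [0.4801, 0.2658, 0.2346]
tcp_rot: [0.973, -0.233, 0.001, -0.0]
contact_force: [0.2, -0.4, 0.6]
opening: 0.598
finger_force: 0.0
time: 10.1
eef_pos: [0.4806, 0.263, 0.2345]
tcp_rot: [0.973, -0.231, 0.001, 0.001]
contact_force: [-0.7, -1.2, 0.2]
opening: 0.599
finger_force: 0.0
[ 0.31  0.02  1.91 -0.    1.21  2.35]
459 ((451.2171936035156, 306.4637756347656), (23.554222106933594, 71.67414093017578), 61.90264129638672) [0.02204765 0.02571722]
8.311062271062271
```

```bash
python3 -m handwheel '[-0.089,0.142,-0.15,0,0,0, -0.089,0.142,-0.15,0,0,0, 0,0,-0.25,0,0,0, 0,0,-0.25,0,0,0, 0,0,-0.2,0,0,0]'
python3 -m handwheel '[0,0,-0.15,0,0,0, 0,0,-0.1,0,0,0, 0,0,0,0,0,0, 0,0,0,0,0,0]'
```

```text
time: 10.62
eef_pos: [0.4535, 0.3036, 0.0829]
tcp_rot: [0.972, -0.233, 0.001, 0.001]
contact_force: [-0.8, -0.4, -0.4]
opening: 0.601
finger_force: 0.0
time: 10.95
eef_pos: [0.4541, 0.3037, 0.047]
tcp_rot: [0.972, -0.233, 0.001, 0.001]
contact_force: [-0.2, -0.3, 0.8]
opening: 0.595
finger_force: 0.0
```

Now −24 mm and +2 mm in y.

```bash
python3 -m handwheel '[0,0.012,-0.08,0,0,0, 0,0,-0.08,0,0,0, 0,0,0,0,0,0, 0,0,0,0,0,0]'
python3 -m handwheel '[0,0,0,0,0,0,0,0,0,0,0,0,0,0,0,0,0,0,0,0,0,0,0,0]' 0.15 50
```

```text
time: 11.28
eef_pos: [0.4538, 0.3065, 0.023]
tcp_rot: [0.973, -0.233, 0.001, 0.001]
contact_force: [-0.2, -0.2, -0.1]
opening: 0.601
finger_force: 0.0
time: 11.62
eef_pos: [0.4548, 0.3071, 0.0243]
tcp_rot: [0.973, -0.232, 0.002, -0.0]
contact_force: [-0.7, -0.6, 2.3]
opening: 0.277
finger_force: 49.2
```

```bash
python3 -m handwheel '[0,0,0.1,0,0,0, 0,0,0.25,0,0,0, 0,0,0.25,0,0,0, 0,0,0.25,0,0,0.061, 0,0,0.25,0,0,0.061]'
python3 -m handwheel '[0.04,-0.25,0,0,0,0.061, 0.04,-0.25,0,0,0,0.061, 0.04,-0.25,0,-0.006,-0.066,0, 0.04,-0.25,0,-0.006,-0.066,0, 0.04,-0.25,0,-0.006,-0.066,0]'
python3 -m handwheel '[0.04,-0.25,0,-0.006,-0.066,0, 0.04,-0.25,0,-0.006,-0.066,0, 0.04,-0.25,0,0,0,0, 0,-0.25,0,0,0,0, 0,-0.1,0,0,0,0]'
python3 -m handwheel '[0,0,0,0,0,0, 0,0,0,0,0,0]'
python3 err.py L 40 0 60
```

```text
time: 12.03
eef_pos: [0.4536, 0.3066, 0.1898]
tcp_rot: [0.991, -0.136, 0.001, 0.0]
contact_force: [1.2, 0.4, -1.8]
opening: 0.276
finger_force: 49.3
time: 12.45
eef_pos: [0.4844, 0.1178, 0.1889]
tcp_rot: [0.986, -0.042, 0.159, 0.008]
contact_force: [0.2, -0.0, -1.4]
opening: 0.275
finger_force: 49.3
time: 12.87
eef_pos: [0.5017, -0.0492, 0.1887]
tcp_rot: [0.965, -0.043, 0.259, 0.013]
contact_force: [0.7, 0.6, -0.6]
opening: 0.275
finger_force: 49.4
time: 13.03
eef_pos: [0.5018, -0.0464, 0.1882]
tcp_rot: [0.965, -0.043, 0.258, 0.012]
contact_force: [-0.1, 0.9, -1.1]
opening: 0.275
finger_force: 49.4
dpos units [ 0.285 -0.168 -0.289] turn [ 0.001 -0.001  0.003] seatpos mm [ 22.9  21.6 120. ] q6 [-0.35 -0.29  2.33  0.23  0.61  1.15] F [-0.1  0.9 -1.1]
```

```bash
python3 -m handwheel '[0.14,-0.084,-0.14,0,0,0, 0.14,-0.084,-0.14,0,0,0, 0,0,0,0,0,0, 0,0,0,0,0,0]'
python3 err.py L 40 0 60
python3 -m handwheel '[0.066,-0.005,-0.115,0,0,0, 0.066,-0.005,-0.115,0,0,0, 0,0,0,0,0,0, 0,0,0,0,0,0]'
python3 err.py L 40 0 18
```

```text
time: 13.37
eef_pos: [0.5433, -0.0692, 0.1434]
tcp_rot: [0.966, -0.041, 0.255, 0.011]
contact_force: [0.1, 1.2, -1.6]
opening: 0.277
finger_force: 49.4
dpos units [ 0.008 -0.016  0.009] turn [-0.001 -0.004 -0.   ] seatpos mm [38.1  2.3 59.5] q6 [-0.37 -0.09  2.26  0.3   0.5   1.05] F [ 0.1  1.2 -1.6]
time: 13.7
eef_pos: [0.5635, -0.0709, 0.1122]
tcp_rot: [0.965, -0.041, 0.258, 0.012]
contact_force: [0.1, -0.7, -0.9]
opening: 0.277
finger_force: 49.5
dpos units [ 0.013 -0.017 -0.025] turn [ 0.001 -0.001 -0.   ] seatpos mm [40.   2.4 22.3] q6 [-0.36  0.01  2.23  0.34  0.42  1.02] F [ 0.1 -0.7 -0.9]
```

```bash
python3 -m handwheel '[0.025,-0.018,-0.046,0,0,0, 0,0,0,0,0,0, 0,0,0,0,0,0]'
python3 err.py L 40 0 11
python3 -m handwheel '[0.006,-0.001,-0.012,0,0,0, 0,0,0,0,0,0, 0,0,0,0,0,0]'
python3 err.py L 40 0 11
```

```text
time: 13.95
eef_pos: [0.568, -0.075, 0.1061]
tcp_rot: [0.965, -0.041, 0.259, 0.012]
contact_force: [-0.4, 0.1, -1.4]
opening: 0.278
finger_force: 49.5
dpos units [ 0.007  0.009 -0.025] turn [0.001 0.    0.001] seatpos mm [41.1 -1.4 14.7] q6 [-0.36  0.04  2.22  0.35  0.4   1.  ] F [-0.4  0.1 -1.4]
time: 14.2
eef_pos: [0.5692, -0.0749, 0.1045]
tcp_rot: [0.965, -0.041, 0.259, 0.012]
contact_force: [-2.7, 4.5, 3.9]
opening: 0.275
finger_force: 49.9
dpos units [-0.001  0.008 -0.014] turn [0.001 0.    0.001] seatpos mm [41.3 -1.1 12.7] q6 [-0.36  0.04  2.22  0.36  0.4   1.  ] F [-2.7  4.5  3.9]
```

```bash
python3 -m handwheel '[0,0.009,0,0,0,0, 0,0,0,0,0,0, 0.006,0,-0.008,0,0,0, 0,0,0,0,0,0,0,0,0,0,0,0]'
python3 err.py L 40 0 11
python3 -m handwheel '[0,0.006,-0.004,0,0,0, 0,0,0,0,0,0,0,0,0,0,0,0]'
python3 err.py L 40 0 11
```

```text
time: 14.62
eef_pos: [0.5691, -0.0738, 0.103]
tcp_rot: [0.965, -0.041, 0.258, 0.012]
contact_force: [-13.0, 2.9, 13.7]
opening: 0.28
finger_force: 51.5
dpos units [-0.001  0.    -0.004] turn [ 0.001 -0.001  0.   ] seatpos mm [40.4 -0.  11.5] q6 [-0.36  0.04  2.22  0.35  0.4   1.  ] F [-13.    2.9  13.7]
time: 14.87
eef_pos: [0.5691, -0.0737, 0.1029]
tcp_rot: [0.965, -0.041, 0.258, 0.012]
contact_force: [-18.0, -0.9, 18.2]
opening: 0.273
finger_force: 52.2
dpos units [-0.001 -0.    -0.004] turn [ 0.002 -0.001  0.001] seatpos mm [40.4  0.1 11.4] q6 [-0.36  0.04  2.22  0.35  0.4   1.  ] F [-18.   -0.9  18.2]
```

```bash
python3 -m handwheel '[0,0,0,0,0,0, 0,0,0,0,0,0, 0,0,0,0,0,0,0,0,0,0,0,0]' 0.5
python3 -m handwheel '[-0.13,0.011,0.23,0,0,0, -0.13,0.011,0.23,0,0,0, -0.13,0.011,0.23,0,0,0, -0.05,0.2,0.15,0.006,0.066,0, -0.05,0.2,0.15,0.006,0.066,0]'
python3 -m handwheel '[0,0.25,0,0.006,0.066,0, 0,0.2,0,0.006,0.066,0, 0,0,0,0.006,0.066,0, 0,0,0,0,0,0]' 0
cat > meas.py <<'E'
from seat import *
import sys
def meas(tag):
    out={}
    for cam in("top","side"):
        im,D=snap(cam,cam+tag); v,u=np.mgrid[120:300,255:430]; uv=np.c_[u.ravel(),v.ravel()]
        Q=(dep(cam,uv,D)-world("L",0,0,0))@B*1000; Q[:,1]+=35; c=im[uv[:,1],uv[:,0]].astype(int)
        red=(c[:,2]>110)&(c[:,1]<60)&(c[:,0]<70)
        k=red&(abs(Q[:,1])<100)&(Q[:,0]>-80)&(Q[:,0]<180)&(Q[:,2]>0)
        for n,z in(("pin/latch",Q[k&(Q[:,0]<20)]),("tab",Q[k&(Q[:,0]>=20)])):
            if len(z)>2: print(cam,n,len(z),z.mean(0).round(1),np.percentile(z,[10,90],axis=0).round(1).tolist(),"px",uv[k&((Q[:,0]<20)==(n[0]=="p"))].mean(0).round(1))
        k=(Q[:,2]>40)&(Q[:,2]<170)&(abs(Q[:,1])<80)&(Q[:,0]>60)&(Q[:,0]<170)
        z=Q[k]
        if len(z)>20: print(cam,"cover",len(z),"angle med",np.median(np.pi-np.arctan2(z[:,2]-20,z[:,0]-104)).round(3),np.percentile(z,[2,98],axis=0).round(1).tolist())
        k=(Q[:,2]>20)&(Q[:,2]<45)&(abs(Q[:,1])<60)&(Q[:,0]<-14)&(Q[:,0]>-60);print(cam,"latch pts",k.sum(),np.percentile(Q[k],[3,50,97],axis=0).round(1).tolist())
        out[cam]=(uv,Q,c)
    return out
if __name__=="__main__":
    o=meas(sys.argv[1])
    for cam,(uv,Q,c) in o.items():
        for y0 in(35,-35):
            k=(abs(Q[:,1]-y0)<9)&(Q[:,2]>4)&(Q[:,2]<18)&(Q[:,0]>-3)&(Q[:,0]<82)&(c.max(1)<70)
            if k.sum()>5:print(cam,"cell",y0,k.sum(),np.percentile(Q[k],[2,50,98],axis=0).round(1).tolist())
    f=lambda n,x,y:cv2.resize(cv2.imread(f"pics/{n}{sys.argv[1]}.png")[y:y+130,x:x+100],None,fx=4,fy=4,interpolation=cv2.INTER_CUBIC)
    cv2.imwrite("pics/c%s.png"%sys.argv[1],np.hstack([f("top",320,150),f("side",275,150)]))
E
python3 meas.py 5
```

```text
time: 15.2
eef_pos: [0.5696, -0.0731, 0.1012]
tcp_rot: [0.965, -0.042, 0.258, 0.012]
contact_force: [-0.5, 0.1, -0.1]
opening: 0.497
finger_force: 0.0
time: 15.62
eef_pos: [0.4942, -0.0092, 0.2516]
tcp_rot: [0.987, -0.045, 0.155, 0.009]
contact_force: [1.0, 0.7, -0.2]
opening: 0.497
finger_force: 0.0
time: 15.95
eef_pos: [0.498, 0.0607, 0.2502]
tcp_rot: [0.999, -0.041, 0.001, -0.0]
contact_force: [0.3, -0.8, -0.1]
opening: -0.0
finger_force: 0.0
top cover 225 angle med 1.872 [[99.0, -72.5, 50.4], [145.6, 75.2, 147.8]]
top latch pts 81 [[-30.7, -4.0, 23.4], [-22.7, 12.2, 31.9], [-16.3, 39.4, 37.0]]
side pin/latch 18 [-26.6  35.   43.6] [[-29.0, 33.1, 33.3], [-24.4, 36.7, 51.9]] px [339.7 228. ]
side tab 37 [139.8 -43.8 143. ] [[137.8, -56.3, 138.0], [142.1, -31.3, 146.8]] px [328.  141.7]
side cover 358 angle med 1.831 [[102.0, -76.8, 40.8], [141.6, 78.1, 146.1]]
side latch pts 75 [[-33.2, -4.6, 25.8], [-28.2, 13.5, 31.9], [-19.1, 38.7, 43.0]]
top cell 35 146 [[6.8, 27.1, 5.2], [42.1, 35.7, 10.3], [71.5, 43.5, 15.5]]
top cell -35 145 [[7.3, -43.3, 5.3], [39.3, -34.0, 10.7], [71.6, -26.3, 16.1]]
side cell 35 146 [[3.8, 28.6, 5.9], [37.1, 38.2, 10.8], [69.7, 43.9, 14.6]]
side cell -35 129 [[3.8, -41.0, 5.4], [34.8, -31.3, 10.8], [69.1, -26.2, 14.5]]
```

View pics/c5.png

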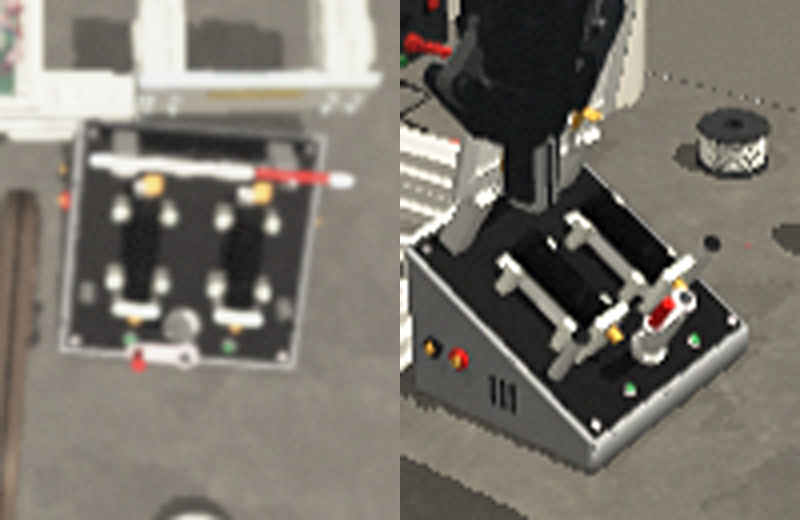

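Both cells lie in their V cradles with feet on the contacts (left crop cells at (140,230) and (240,245); measured x ≈ 0–71 mm). The latch points left, with its pin at crop (663,312). The cover is upright at about 1.85 rad. Next I'll plan the cover path.

```bash
python3 - <<'E'
from seat import *
for th in(1.85,1.6,1.3,1.0,.7,.4,.2,0):
    c,s=np.cos(th),np.sin(th)
    e=world("L",.104-.118*c,-.035,.02+.118*s); d=B@[-c,0,s]; n=B@[s,0,c]
    print(th,"edge",e.round(4),"dir",d.round(2),"outer n",n.round(2))
print("pin",world("L",-.027,-.001,.043),"pivot",world("L",-.027,-.033,.032))
E
```

```text
1.85 edge [ 0.5883 -0.1105  0.2567] dir [-0.24  0.02  0.97] outer n [ 0.97 -0.08  0.24]
1.6 edge [ 0.561  -0.1082  0.246 ] dir [-0.47  0.04  0.88] outer n [ 0.88 -0.07  0.47]
1.3 edge [ 0.5329 -0.1058  0.2248] dir [-0.71  0.06  0.7 ] outer n [ 0.7  -0.06  0.71]
1.0 edge [ 0.5123 -0.104   0.1963] dir [-0.89  0.08  0.46] outer n [ 0.46 -0.04  0.89]
0.7 edge [ 0.501  -0.1031  0.1629] dir [-0.98  0.08  0.18] outer n [ 0.17 -0.01  0.98]
0.4 edge [ 0.5001 -0.103   0.1276] dir [-0.99  0.08 -0.12] outer n [-0.12  0.01  0.99]
0.2 edge [ 0.5053 -0.1034  0.1046] dir [-0.94  0.08 -0.32] outer n [-0.32  0.03  0.95]
0 edge [ 0.5149 -0.1043  0.0832] dir [-0.86  0.07 -0.5 ] outer n [-0.5   0.04  0.87]
pin [ 0.49512016 -0.06846482  0.096578  ] pivot [ 0.49789214 -0.1008155   0.08705172]
```

```bash
python3 -m handwheel '[0.17,0,0.11,0,0,0, 0.17,0,0.11,0,0,0, 0.17,0,0.11,0,0,0, 0.17,0,0.11,0,0,0, 0.19,0,0.11,0,0,0]' 0
python3 -m handwheel '[0,-0.27,0,0,0,0, 0,-0.27,0,0,0,0, 0,-0.27,0,0,0,0, 0,-0.27,0,0,0,0, 0,-0.27,0,0,0,0]'
python3 -m handwheel '[0,-0.06,-0.1,0,0,0, 0,0,-0.15,0,0,0, 0,0,-0.15,0,0,0, 0,0,0,0,0,0, 0,0,0,0,0,0]'
```

```text
time: 16.47
eef_pos: [0.6267, 0.0583, 0.3329]
tcp_rot: [0.999, -0.044, 0.002, -0.0]
contact_force: [0.4, 0.1, -0.7]
opening: -0.005
finger_force: 0.0
time: 16.88
eef_pos: [0.6253, -0.1457, 0.3321]
tcp_rot: [0.999, -0.044, 0.002, 0.0]
contact_force: [0.8, -0.2, -0.6]
opening: 0.004
finger_force: 0.0
time: 17.3
eef_pos: [0.6249, -0.1526, 0.2706]
tcp_rot: [0.999, -0.044, -0.0, -0.001]
contact_force: [0.3, -0.3, -0.3]
opening: 0.001
finger_force: 0.0
```

```bash
python3 -m handwheel '[-0.08,0,-0.03,0,0,0, -0.08,0,-0.03,0,0,0, -0.08,0,-0.03,0,0,0, -0.08,0.003,-0.03,0,0,0, 0,0,0,0,0,0]'
python3 -m handwheel '[-0.083,0.003,-0.06,0,0,0, -0.083,0.003,-0.06,0,0,0, -0.063,0.003,-0.08,0,0,0, -0.063,0.003,-0.08,0,0,0, 0,0,0,0,0,0]'
python3 meas.py 6
```

```text
time: 17.72
eef_pos: [0.5778, -0.1516, 0.2564]
tcp_rot: [0.999, -0.043, 0.002, 0.0]
contact_force: [-0.2, 0.2, 0.7]
opening: -0.003
finger_force: 0.0
time: 18.13
eef_pos: [0.5336, -0.1495, 0.2119]
tcp_rot: [0.999, -0.043, 0.001, -0.0]
contact_force: [-0.7, -0.6, -0.4]
opening: 0.002
finger_force: 0.0
top cover 617 angle med 1.074 [[60.8, -1.7, 40.8], [97.3, 78.4, 97.5]]
top latch pts 24 [[-29.0, 23.3, 27.2], [-22.2, 31.6, 31.4], [-19.4, 40.2, 41.2]]
side pin/latch 19 [-27.1  35.8  44.8] [[-29.5, 32.8, 34.4], [-24.8, 38.1, 52.1]] px [339.8 228. ]
side tab 35 [ 37.5 -35.7 130.6] [[34.5, -53.8, 126.0], [40.9, -18.2, 134.0]] px [353.7 175.4]
side cover 649 angle med 1.225 [[61.0, -74.9, 40.8], [100.1, 78.2, 168.7]]
side latch pts 75 [[-33.7, -5.9, 24.2], [-28.1, 12.6, 32.1], [-19.5, 39.3, 43.7]]
side cell 35 155 [[4.4, 27.9, 5.0], [37.2, 38.4, 11.0], [69.8, 43.8, 14.6]]
side cell -35 137 [[3.7, -41.8, 4.8], [36.9, -31.3, 10.7], [69.1, -26.1, 14.8]]
```

```bash
python3 -m handwheel '[-0.032,0.003,-0.1,0,0,0, -0.032,0.003,-0.1,0,0,0, -0.04,0.003,-0.1,0,0,0, -0.04,0.003,-0.1,0,0,0, 0,0,0,0,0,0]'
python3 -m handwheel '[-0.01,0.003,-0.067,0,0,0, -0.01,0.003,-0.067,0,0,0, 0.01,0.003,-0.04,0,0,0, 0,0,0,0,0,0, 0,0,0,0,0,0]'
python3 meas.py 7
```

```text
time: 18.65
eef_pos: [0.5127, -0.1477, 0.1514]
tcp_rot: [0.999, -0.043, 0.0, -0.001]
contact_force: [-1.2, 0.9, -0.3]
opening: -0.001
finger_force: 0.0
time: 19.07
eef_pos: [0.5115, -0.1465, 0.126]
tcp_rot: [0.999, -0.043, 0.001, -0.0]
contact_force: [-0.2, 0.0, 0.1]
opening: -0.001
finger_force: 0.0
top latch pts 31 [[-29.2, 18.0, 26.1], [-22.8, 28.2, 30.4], [-19.5, 39.7, 39.0]]
side pin/latch 82 [-21.1 -21.3  40.6] [[-26.6, -53.7, 37.7], [-14.8, 35.5, 46.3]] px [350.8 217.5]
side cover 109 angle med 1.354 [[60.2, -14.6, 138.7], [97.3, -3.2, 169.6]]
side latch pts 136 [[-32.8, -56.6, 26.8], [-24.7, -1.4, 37.1], [-14.9, 38.5, 42.4]]
```

```bash
python3 -m handwheel '[0.015,0.003,-0.04,0,0,0, 0.015,0.003,-0.04,0,0,0, 0,0,0,0,0,0]'
python3 -m handwheel '[0.004,0,-0.02,0,0,0, 0,0,0,0,0,0, 0,0,0,0,0,0]'
python3 -m handwheel '[0.004,0,-0.02,0,0,0, 0,0,0,0,0,0, 0,0,0,0,0,0]'
```

```text
time: 19.42
eef_pos: [0.5162, -0.1456, 0.1135]
tcp_rot: [0.999, -0.043, 0.001, -0.0]
contact_force: [0.3, -0.6, 0.2]
opening: 0.003
finger_force: 0.3
time: 19.67
eef_pos: [0.5169, -0.1457, 0.1121]
tcp_rot: [0.999, -0.043, 0.001, -0.0]
contact_force: [-1.4, 0.5, 4.3]
opening: 0.004
finger_force: 2.5
time: 19.92
eef_pos: [0.5172, -0.1458, 0.1116]
tcp_rot: [0.999, -0.043, -0.0, -0.0]
contact_force: [-8.6, 2.8, 17.8]
opening: 0.001
finger_force: 9.9
```

```bash
python3 -m handwheel '[0,0,0.15,0,0,0, 0,0,0.25,0,0,0, -0.1,0.1,0.25,-0.006,-0.066,0, -0.1,0.1,0,-0.006,-0.066,0, -0.1,0.1,0,-0.006,-0.066,0]' 0
python3 -m handwheel '[0,0.1,0,-0.006,-0.066,0, 0,0.1,0,-0.006,-0.066,0, 0,0,0,0,0,0, 0,0,0,0,0,0]' 0.35 20
python3 err.py L -26.5 -3 95
python3 meas.py 8
```

```text
time: 20.33
eef_pos: [0.4745, -0.1018, 0.208]
tcp_rot: [0.986, -0.042, 0.162, 0.009]
contact_force: [-1.6, -0.3, -0.3]
opening: -0.003
finger_force: 0.0
time: 20.67
eef_pos: [0.4717, -0.0705, 0.2037]
tcp_rot: [0.965, -0.041, 0.257, 0.012]
contact_force: [-0.3, -0.1, -0.4]
opening: 0.351
finger_force: 0.0
dpos units [-0.015  0.015 -0.412] turn [ 0.001 -0.002  0.001] seatpos mm [  6.5  -5.  147.4] q6 [-0.45 -0.39  2.37  0.28  0.69  1.03] F [-0.3 -0.1 -0.4]
top latch pts 129 [[-29.9, -57.0, 20.6], [-21.4, -1.3, 27.2], [-14.6, 38.6, 36.8]]
side pin/latch 82 [-22.6 -18.   29.3] [[-28.1, -53.5, 21.7], [-16.0, 36.0, 47.5]] px [348.4 221.1]
side latch pts 140 [[-32.6, -54.3, 20.5], [-24.9, -4.4, 26.4], [-14.8, 39.0, 41.4]]
```

View pics/c8.png

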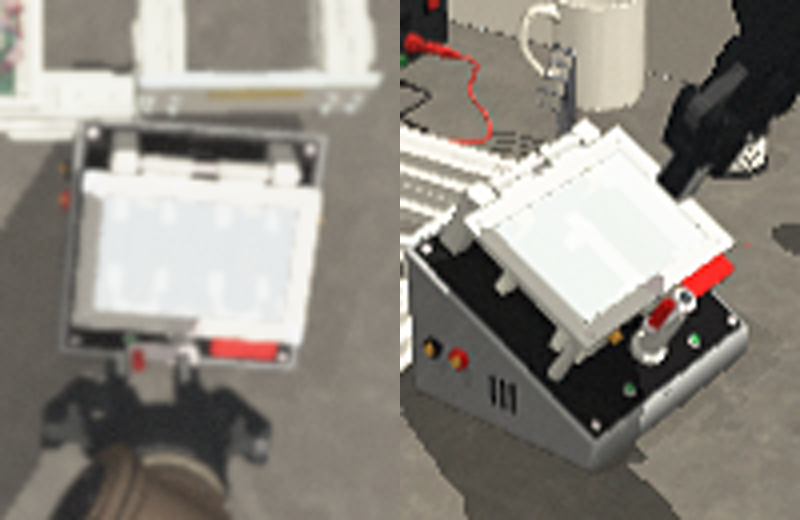

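The cover lies shut over the cells, with the red tab at side crop (705,280). The latch still points left, with its pin at (663,312). Next I'll grip the pin from above.

```bash
python3 -m handwheel '[-0.005,0.008,-0.2,0,0,0, -0.01,0.008,-0.2,0,0,0, 0,0,0,0,0,0, 0,0,0,0,0,0]'
python3 err.py L -26.5 -3 54
python3 - <<'E'
from meas import *
o=meas("9")
E
```

```text
time: 21.1
eef_pos: [0.4706, -0.0692, 0.1437]
tcp_rot: [0.966, -0.042, 0.256, 0.011]
contact_force: [0.5, 0.2, 0.8]
opening: 0.349
finger_force: 0.0
dpos units [ 0.129 -0.006 -0.249] turn [ 0.    -0.003  0.001] seatpos mm [-24.6  -3.8  96. ] q6 [-0.45 -0.29  2.42  0.34  0.55  0.96] F [0.5 0.2 0.8]
top pin/latch 10 [-20.2  -9.2  28.9] [[-22.9, -23.1, 22.5], [-16.8, 34.3, 47.4]] px [369.9 236.9]
top latch pts 136 [[-30.4, -56.8, 20.8], [-22.0, 1.5, 28.7], [-15.9, 38.7, 36.6]]
side pin/latch 65 [-25.4  -7.   35.9] [[-30.0, -49.6, 21.6], [-20.0, 36.8, 53.4]] px [347.8 222.2]
side latch pts 110 [[-32.9, -52.9, 20.8], [-26.7, 3.4, 30.0], [-19.3, 39.9, 43.6]]
```

```bash
python3 -m handwheel '[0.05,-0.002,-0.09,0,0,0, 0.045,-0.002,-0.08,0,0,0, 0.034,-0.002,-0.08,0,0,0, 0,0,0,0,0,0, 0,0,0,0,0,0]'
python3 err.py L -26.5 -3 54
python3 -m handwheel '[0,0,0,0,0,0, 0,0,0,0,0,0,0,0,0,0,0,0,0,0,0,0,0,0]' 0 20
python3 err.py L -26.5 -3 54
```

```text
time: 21.62
eef_pos: [0.4911, -0.0703, 0.1087]
tcp_rot: [0.965, -0.041, 0.259, 0.012]
contact_force: [0.7, 0.0, 0.4]
opening: 0.352
finger_force: 0.0
dpos units [-0.008  0.002 -0.016] turn [0.002 0.    0.001] seatpos mm [-24.3  -3.2  55.4] q6 [-0.43 -0.16  2.4   0.4   0.44  0.91] F [0.7 0.  0.4]
time: 21.95
eef_pos: [0.4908, -0.0698, 0.1088]
tcp_rot: [0.965, -0.041, 0.26, 0.012]
contact_force: [-2.2, 3.5, 4.7]
opening: 0.092
finger_force: 19.8
dpos units [-0.006 -0.001 -0.016] turn [0.001 0.001 0.001] seatpos mm [-24.5  -2.7  55.7] q6 [-0.43 -0.16  2.4   0.4   0.44  0.91] F [-2.2  3.5  4.7]
```

```bash
python3 -m handwheel '[-0.003,0,0.006,0,0,0, 0.056,-0.015,0.033,0,0,0, 0,0,0,0,0,0, 0.049,-0.034,0.03,0,0,0, 0,0,0,0,0,0]'
python3 err.py L -26.5 -3 54
python3 -m handwheel '[0.037,-0.051,0.024,0,0,0, 0,0,0,0,0,0, 0.021,-0.061,0.015,0,0,0, 0,0,0,0,0,0, 0,0,0,0,0,0]'
python3 err.py L -26.5 -3 54
```

```text
time: 22.37
eef_pos: [0.5061, -0.0755, 0.1183]
tcp_rot: [0.965, -0.042, 0.258, 0.009]
contact_force: [6.3, 13.0, 0.0]
opening: 0.089
finger_force: 20.3
dpos units [-0.108  0.036 -0.08 ] turn [-0.002 -0.001  0.001] seatpos mm [-6.1 -7.  56.1] q6 [-0.42 -0.14  2.35  0.39  0.46  0.92] F [ 6.3 13.   0. ]
time: 22.78
eef_pos: [0.5179, -0.0944, 0.127]
tcp_rot: [0.964, -0.043, 0.263, 0.012]
contact_force: [14.5, 7.1, -0.8]
opening: 0.091
finger_force: 19.8
dpos units [-0.187  0.163 -0.138] turn [0.001 0.006 0.003] seatpos mm [  9.8 -24.9  56.9] q6 [-0.45 -0.12  2.32  0.41  0.47  0.88] F [14.5  7.1 -0.8]
```

```bash
python3 -m handwheel '[0.01,-0.067,0.008,0,0,0, 0,0,0,0,0,0, 0,0,0,0,0,0]'
python3 err.py L -26.5 -3 54
python3 -m handwheel '[-0.002,-0.03,0,0,0,0, 0,0,0,0,0,0, 0,0,0,0,0,0]'
python3 err.py L -26.5 -3 54
```

```text
time: 23.03
eef_pos: [0.518, -0.1046, 0.1273]
tcp_rot: [0.964, -0.042, 0.261, 0.012]
contact_force: [5.8, 4.2, 2.8]
opening: 0.09
finger_force: 20.3
dpos units [-0.187  0.23  -0.139] turn [0.001 0.003 0.002] seatpos mm [ 10.7 -35.   56.7] q6 [-0.48 -0.11  2.31  0.42  0.48  0.85] F [5.8 4.2 2.8]
time: 23.28
eef_pos: [0.5178, -0.1054, 0.1274]
tcp_rot: [0.965, -0.043, 0.26, 0.008]
contact_force: [11.0, 18.9, 5.7]
opening: 0.087
finger_force: 20.8
dpos units [-0.186  0.236 -0.14 ] turn [-0.004  0.003  0.001] seatpos mm [ 10.7 -35.9  56.8] q6 [-0.48 -0.11  2.31  0.44  0.49  0.84] F [11.  18.9  5.7]
```

```bash
python3 -m handwheel '[0,0.015,0,0,0,0, 0,0,0,0,0,0, 0,0,0,0,0,0]'
python3 -m handwheel '[0,0,0,0,0,0,0,0,0,0,0,0,0,0,0,0,0,0,0,0,0,0,0,0]' 0.35
python3 -m handwheel '[-0.06,0.005,0.115,0,0,0, -0.13,0.011,0.23,0,0,0, -0.13,0.011,0.23,0,0,0, 0,0.2,0.15,0,0,0, 0,0.25,0,0,0,0]'
python3 -m handwheel '[0,0.25,0,0,0,0, 0,0.25,0,0,0,0, 0,0,0,0,0,0, 0,0,0,0,0,0]'
python3 meas.py 10
```

```text
time: 23.53
eef_pos: [0.5179, -0.105, 0.1274]
tcp_rot: [0.964, -0.042, 0.261, 0.011]
contact_force: [10.6, 11.7, 4.1]
opening: 0.09
finger_force: 20.5
time: 23.87
eef_pos: [0.5148, -0.1065, 0.1242]
tcp_rot: [0.965, -0.042, 0.258, 0.012]
contact_force: [0.1, 0.7, 1.0]
opening: 0.352
finger_force: 0.0
time: 24.28
eef_pos: [0.4694, -0.0381, 0.2409]
tcp_rot: [0.963, -0.045, 0.264, 0.015]
contact_force: [2.0, -1.0, 0.3]
opening: 0.348
finger_force: 0.0
time: 24.62
eef_pos: [0.4667, 0.0424, 0.233]
tcp_rot: [0.965, -0.039, 0.258, 0.012]
contact_force: [-0.0, -0.5, 0.1]
opening: 0.35
finger_force: 0.0
top latch pts 93 [[-30.3, -57.6, 20.1], [-21.2, -23.9, 24.2], [-14.3, 9.4, 35.9]]
side pin/latch 78 [-14.2 -28.6  28.7] [[-26.0, -53.9, 21.7], [6.6, 4.5, 47.5]] px [348.4 217. ]
side latch pts 121 [[-32.5, -57.4, 20.7], [-22.6, -19.7, 24.4], [-15.0, 9.2, 34.8]]
```

View pics/c10.png

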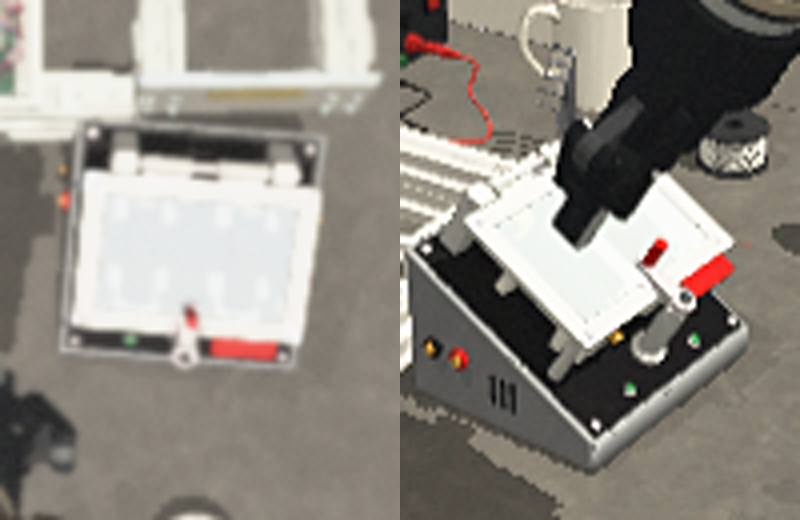

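The cover is shut and the latch points straight uphill over its edge (pin at crop (190,318), pivot at (185,355)). The arm is clear, so I'll hand the job in.

```bash
python3 -c "
from plant import ctrl; print(ctrl.sign_off())"
```

```text
the job is handed in; nothing more can be done
None
```

The job is handed in: both black cells are in their cradles cap end uphill, the cover is shut, the latch is turned to its stop over the cover's edge, and I moved none of the bystanders (about 25 s used).

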